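# Put a carved woodblock to flatten and clamp the press shut

## Robot

A 7-joint arm with a two-finger parallel gripper is mounted at the origin on the work surface. World frame = base frame: x ahead of the robot, y to its left, z up, the work surface at z = 0. Lengths are in m, angles in rad, forces in N, time in s.
With the tool pointing down it reaches from about 0.425 to 0.875 m from the base axis. Payload 4.7 kg.
Tool frame: the origin (TCP) lies between the finger pads; the fingertips stand 14 mm ahead of it and the grasp point (between the pads) lies 5 mm behind it; z points along the fingers, y is the line along which they close (so a half turn about z gives the same grasp; the last joint's range is limited). The gripper opens to 87 mm and grips with 3 to 60 N. Pads are 19 mm wide; open, the fingers measure 117 mm over their backs; the gripper's body (75 mm by 190 mm) begins 51 mm behind the grasp point.
Start: joints at [-1.095, 0.321, -0.07, 1.45, 0.023, 1.371, -0.057], TCP at [0.29, 0.582, 0.237] pointing down, gripper open.
Joint ranges: [-2.86, 2.86], [-0.3, 2.09], [-1.38, 1.24], [0.06, 2.45], [-1.56, 4.7], [0.09, 2.05], [-2.69, 2.69]. Speed limits (rad/s): [2.57, 2.57, 3.14, 3.14, 3.14, 3.14, 3.14].

## Interface

Orientations are given as a rotation vector (axis times angle).
In Python, from bench import get_state, get_image, camera_params, close_job gives the robot as it stands. The module is installed in compiled form; this text tells all that it offers.
- The arm moves only by the tool arm_command, never from a script. Its argument "motion" is a list of rows, each a list of 5 numbers: the finger opening in mm, from 0 to 87, then the shift along the tool's x, y, z in mm, then the turn about the tool's z in degrees. In form: [[gripper, x, y, z, spin], ...]. A call has 1 to 5 rows; each row is the pose to reach, as a shift and turn from the pose commanded when the call began, along the tool's axes at that moment; what a row does not reach only later rows make up. A row lasts 1/12 s, in which the tool goes at most 41.7 mm and 7.16 degrees, less where a joint would pass 70% of its speed; a pose out of reach is approached as far as the arm can. A call with a gripper value outside its range is refused whole. The fingers move at their own pace and stop on an object; "newtons" is the grip in N (left out, the last holds). Time passes only in rows, so rows that repeat a pose let the fingers close. It gives the time, the measured TCP pose, the force, the opening and the grip force at its end, in the units of the state.
- get_state(): the state, without advancing time (a new reading comes with each control period).
- get_image(name): name is "scene" or "top"; returns (picture, depth): 400x640x3 uint8, red, green, blue; 400x640 float32, m along the optical axis (not along the pixel's ray), 0 where there is no reading.
- camera_params(name): a dict with "intrinsics" (3x3 intrinsics, pixels), "extrinsics" (4x4, takes a point from camera to world coordinates). Camera axes: x right, y down, z forward; pixel columns grow to the right and rows downward; lengths in m; the calibration is good to about 2 mm. A picture is of the moment at which its call begins. camera_params takes no time and is no camera call.
- close_job(): hands the job in; it is judged then, once.
The state is a dict: "time": time; "joint_positions": joint angles; "qd": joint speeds; "joint_torque": joint torques, N m; "position": TCP position; "tool_rot": TCP orientation; "ft_force": force on the tool from outside, world axes, zero at the start; "torque": the same for the moment, N m; "grip_width": opening from 0.0 (shut) to 1.0 (fully open); "grip_force": force on a finger pad.
Only numpy, scipy, OpenCV 4.12 (cv2) and the standard library are available. Lean on these libraries where they do the work, as an engineer would, in place of code of your own. Each camera call takes 0.05 s, during which the arm holds its last target. There are 200 camera calls.

## Task

Slide the small carved woodblock that lies on the base board of the flattening press along it, between the two rails, until it is fully home against the end stop. Then swing the press's hinged pressing board right down flat over it, and only then bring the clamp arm all the way down onto the board. Leave the other things on the bench where they are.

Things in the scene. Friction and masses are not known exactly. Their poses are not given: they have to be found in the camera images.
- press: Wooden flattening press, fixed. Origin: on the bench, under the centre of the block's home place; z up. Base board: x -85..125, y -130..330 mm, top at z 15; the block slides on it towards -y. Two rails (tops z 23) leave a channel 70 mm wide from y 90 down to -55; from y 90 to 148 they flare to a mouth about 115 wide. Behind the bed is the hinge rail (x 98..114, top z 36)
- stop (a point): Middle of the end stop's face at board level, press (0, -55, 15) mm. The stop is 90 mm wide, its top at z 36 mm; a block that is home touches it
- block: Carved woodblock, plain plywood with dark cut lines, 66 (x) by 110 (y) by 23 (z) mm, 0.12 kg, lying flat on the left part of the base board, in front of the flared mouth. Origin: centre of its underside. Home = its origin at press x 0, y 0, z 15 mm, its long side along press y.
- lid (a joint): Angle of the hinged pressing board, rad: 0 = flat down over the bed (closed), 1.57 = upright, up to 1.95 leaning back, away from the robot. Stiff: it stays where it is left. It turns about the line through lid_hinge along press y. A batten under its +y end reaches 13 mm below it and comes down just behind a block that is home (press y 60..70 mm), but lands on a block that is not
- lid_hinge (a point): On the pressing board's hinge line, at press (92, 0, 41) mm. Closed, the board's underside is at z 41 and its top at z 53 mm; it is 12 mm thick, reaches 142 mm from the hinge (to press x -50) and spans y -56..70. A tab 44 mm wide, 8 mm thick, sticks out 24 mm farther in the middle of its free edge
- lid_edge (a point): Middle of the pressing board's free edge, on its upper (outer) face: 142 mm from the hinge, at press y 7 mm. When the board stands open this face looks away from the robot. z axis: out of the outer face.
- clamp (a joint): Angle of the clamp arm, rad: 0 = fully down, lying over the closed pressing board towards press +y; about 1.57 = upright; up to 2.0 leaning outwards. Stiff: it stays where it is left. It turns about the line through clamp_pivot along press x.
- clamp_pivot (a point): Pivot of the clamp arm, at press (0, -85, 64) mm, on a steel bracket beyond the end stop. The arm is a bar 16 mm wide and 8 mm thick, centred on the pivot line, with a rubber foot 75 mm from the pivot; overall 151 mm long.
- clamp_grip (a point): Middle of the outer face (the upper face when down) of the arm's black grip, 120 mm from the pivot; grip 24 mm wide, 62 mm long, 14 mm thick, its mid-plane through the pivot. z axis: out of that face.
- gouge_a: Wood-handled carving gouge 178 mm long, 24 mm high, lying near the robot's side of the press; bystander. Origin under the ferrule.
- gouge_b: A second, slightly shorter carving gouge, 163 mm; bystander. Origin under the ferrule.
- baren: Round dark wooden rubbing pad, diameter 110 mm, 15 mm high; bystander. Origin: centre of its underside.
- spare_block: Larger, thinner block of light wood 100 by 150 by 18 mm lying on the bench; bystander. Origin: centre of its underside.
- ink_tin: Steel tin, diameter 72 mm, 60 mm high; bystander. Origin: centre of its underside.
- brush: Wooden bench brush 120 by 50 mm, 36 mm high; bystander. Origin: centre of its underside.
Things that resemble listed ones, but are neither listed nor needed, are in the scene too. What is meant by the block is not green, and is the smaller of those in its own colour.

How it is judged:
On the way, in this order (a step that is already met when the one before it is completed fails the run):
1. the block is home against the end stop (within 6 mm) while the pressing board is still open (x of block in the frame of press between -0.006 and 0.006 m and y of block in the frame of press between -0.006 and 0.006 m and z of block in the frame of press below 0.019 m and angle between the y axis of block and the y axis of press, either way round below 0.08 rad and value of joint lid above 0.9 rad), for 0.2 s.
2. the pressing board is flat down over the block while the clamp arm is still up (x of block in the frame of press between -0.006 and 0.006 m and y of block in the frame of press between -0.006 and 0.006 m and z of block in the frame of press below 0.019 m and angle between the y axis of block and the y axis of press, either way round below 0.08 rad and value of joint lid below 0.05 rad and value of joint clamp above 0.8 rad), for 0.2 s.
At the end, for the whole second after the job is handed in: The block lies at rest, home in the bed (within 6 mm along and across, square within 0.08 rad, flat on the board), the pressing board is down (under 0.05 rad) and the clamp arm is down (under 0.06 rad) (x of block in the frame of press between -0.006 and 0.006 m and y of block in the frame of press between -0.006 and 0.006 m and z of block in the frame of press below 0.019 m and angle between the y axis of block and the y axis of press, either way round below 0.08 rad and value of joint lid below 0.05 rad and value of joint clamp below 0.06 rad and linear speed of block below 0.02 m/s); the robot touches nothing.
It fails at once if a bystander is moved more than 30 mm (distance of any of gouge_a, gouge_b, baren, spare_block, ink_tin, brush from where it was at the start of the episode above 0.03 m).
It also fails if it takes over 72 s, if anything falls off the work surface, if the arm or the gripper's body presses on something with over 40 N, if the wrist force passes 120 N, or if a joint passes its speed limit or range.

## Working session

There is one attempt and no reset: what is moved stays moved. The work goes in short steps, Python scripts to look and compute and a tool call to move; the robot and the scene stay as the last step left them, time stands still between calls to the robot, and variables do not carry over. Pictures are saved under pics/ and viewed, at most 10 in all, crops included, and the job is handed in when it is done.

Besides the shell and the picture viewer there is one more tool, called after ">>>" as name(argument=value, ...), one argument or row to a line, values as JSON. arm_command: Moves the arm, as the interface text tells. Its arguments: {"type":"object","properties":{"motion":{"type":"array"},"newtons":{"type":"number"}},"required":["motion"]}

```bash
mkdir -p pics; cat > h.py <<'E'
import numpy as np, cv2
from scipy.spatial.transform import Rotation as R
from bench import *
def snap(n):
    im,d=get_image(n); p=camera_params(n); K=np.array(p["intrinsics"]);T=np.array(p["extrinsics"])
    v,u=np.mgrid[:400,:640]
    P=np.stack([(u-K[0,2])/K[0,0]*d,(v-K[1,2])/K[1,1]*d,d],-1)@T[:3,:3].T+T[:3,3]
    P[d==0]=np.nan
    return im,d,P
def save(im,f,s=1): cv2.imwrite(f,cv2.resize(im[:,:,::-1],None,fx=s,fy=s,interpolation=cv2.INTER_CUBIC))
E
python3 - <<'E'
from h import *
for n in("top","scene"):
    im,d,P=snap(n); np.savez(n+"0.npz",im=im,P=P); save(im,f"pics/{n}0.png",1.25)
    print(np.array(camera_params(n)["extrinsics"]).round(3))
s=get_state();print(s)
E
```

```text
[[-0.006 -0.998  0.06   0.461]
 [-1.     0.005 -0.013  0.089]
 [ 0.013 -0.06  -0.998  1.178]
 [ 0.     0.     0.     1.   ]]
[[-0.076  0.561 -0.824  1.594]
 [ 0.997  0.039 -0.065  0.176]
 [-0.004 -0.827 -0.562  0.812]
 [ 0.     0.     0.     1.   ]]
{'time': 0.1, 'joint_positions': array([-1.09492083,  0.32177057, -0.07006962,  1.45157606,  0.02262996,
        1.37077539, -0.05688288]), 'qd': array([-0.0002169 , -0.00125422, -0.00167189, -0.00444628, -0.00140824,
        0.00052231, -0.00068146]), 'joint_torque': array([ 3.06933807e-04, -4.92572200e+01, -4.05309917e-01, -3.13400030e+01,
       -6.40491676e-02,  3.95509042e-02,  6.92198205e-05]), 'position': array([0.28944876, 0.58146705, 0.23554507]), 'tool_rot': array([-7.18807934e-01, -3.05797140e+00,  2.70364749e-03]), 'ft_force': array([-0.05652295, -0.03706336, -0.16932289]), 'torque': array([-0.01954567, -0.00332842,  0.03050592]), 'grip_force': 0.0, 'grip_width': 0.9970256015776982}
```

View pics/top0.png

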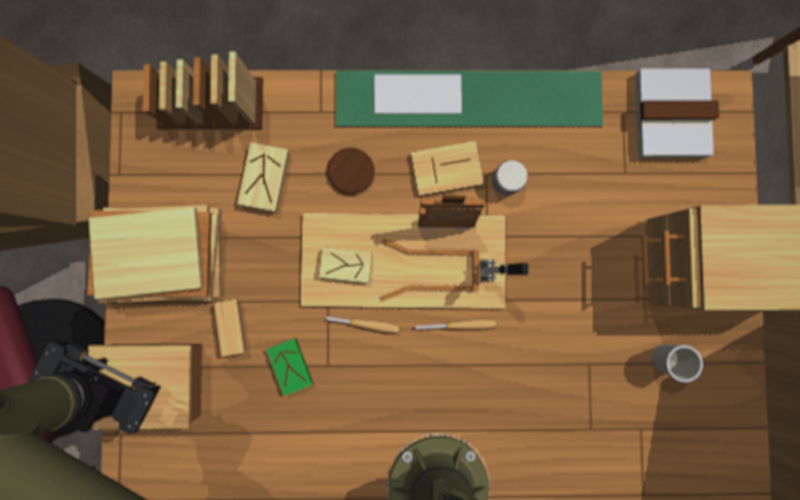

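View pics/scene0.png

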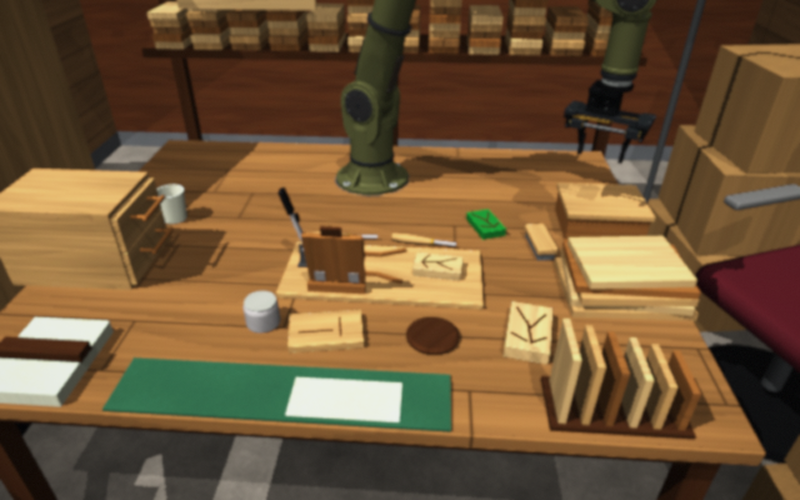

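The top view (800x500) shows three carved candidates: plain at (345,265) on the base board, a larger plain one at (262,177) and a green one at (289,367). The one on the board fits: it is not green, is the smaller plain one, and lies in front of the flared mouth. The lid stands upright at (450,212) and the clamp is up at (510,268). I'll confirm this in a crop.

```bash
python3 - <<'E'
from h import *
z=np.load("top0.npz"); im,P=z["im"],z["P"]
save(im[155:255,230:430],"pics/c1.png",4)
u0,u1,v0,v1=225,430,160,255
Z=P[...,2]; m=np.zeros(Z.shape,bool); m[v0:v1,u0:u1]=1
def rect(mask):
    mask=cv2.morphologyEx(mask.astype(np.uint8),cv2.MORPH_OPEN,np.ones((3,3)))
    n,l,st,c=cv2.connectedComponentsWithStats(mask); i=1+st[1:,4].argmax()
    q=P[l==i]; r=cv2.minAreaRect((q[:,:2]*1000).astype(np.float32)); return r,np.median(q[:,2]),cv2.boxPoints(r).round(0).tolist(),st[i]
print("board",rect(m&(Z>.008)&(Z<.3)))
print("block",rect(m&(Z>.030)&(Z<.045)&(np.arange(640)<310)[None]))
print("lid",rect(m&(Z>.1)))
for zz in [(0.05,.3)]:
    q=P[m&(Z>.05)&(np.arange(640)>375)[None]]; print("clamp",np.nanmin(q,0),np.nanmax(q,0))
    print(q[::12].round(3).tolist())
# bench z check
print("bench",np.nanmedian(Z[280:300,300:400]), "boardz",np.nanmedian(Z[175:185,250:320]))
q=P[m&(Z>.06)&(np.arange(640)<395)[None]]; print("lid pts",np.percentile(q,[2,50,98],axis=0).round(3))
E
```

```text
board (((508.2546081542969, 74.20973205566406), (464.26934814453125, 219.17503356933594), 89.62355041503906), np.float64(0.015289659131053623), [[397.0, -157.0], [616.0, -159.0], [619.0, 306.0], [400.0, 307.0]], array([  241,   160,   182,    87, 12805], dtype=int32))
block (((494.8785095214844, 205.05052185058594), (110.18988800048828, 66.03018951416016), 83.34785461425781), np.float64(0.03732373683885659), [[456.0, 154.0], [521.0, 147.0], [534.0, 256.0], [468.0, 264.0]], array([256, 199,  42,  27, 942], dtype=int32))
lid (((597.2837524414062, -17.967754364013672), (125.74053192138672, 39.411415100097656), 89.89057159423828), np.float64(0.15862153315424377), [[577.0, -81.0], [617.0, -81.0], [617.0, 45.0], [578.0, 45.0]], array([335, 160,  53,  20, 810], dtype=int32))
clamp [ 0.45948807 -0.15777912  0.05098998] [ 0.61688726 -0.05319774  0.21203779]
[[0.617, -0.054, 0.174], [0.614, -0.053, 0.178], [0.611, -0.054, 0.177], [0.609, -0.053, 0.179], [0.607, -0.054, 0.173], [0.605, -0.054, 0.171], [0.603, -0.058, 0.164], [0.601, -0.06, 0.163], [0.6, -0.067, 0.154], [0.598, -0.072, 0.15], [0
[... 240 characters left out ...]
8, -0.136, 0.184], [0.489, -0.105, 0.066], [0.487, -0.122, 0.144], [0.486, -0.14, 0.196], [0.486, -0.109, 0.078], [0.484, -0.127, 0.144], [0.483, -0.143, 0.202], [0.483, -0.112, 0.086], [0.482, -0.129, 0.156], [0.48, -0.146, 0.208], [0.48, -0.115, 0.1], [0.479, -0.133, 0.163], [0.478, -0.151, 0.208], [0.478, -0.119, 0.107], [0.476, -0.134, 0.179], [0.476, -0.157, 0.204], [0.475, -0.119, 0.133], [0.474, -0.138, 0.183], [0.473, -0.108, 0.067], [0.471, -0.138, 0.192], [0.47, -0.11, 0.066], [0.469, -0.145, 0.202], [0.465, -0.103, 0.076], [0.459, -0.11, 0.066]]
bench -0.0010444186170284198 boardz 0.014672212694838649
lid pts [[ 0.473 -0.11   0.063]
 [ 0.596 -0.022  0.14 ]
 [ 0.616  0.044  0.189]]
```

View pics/c1.png

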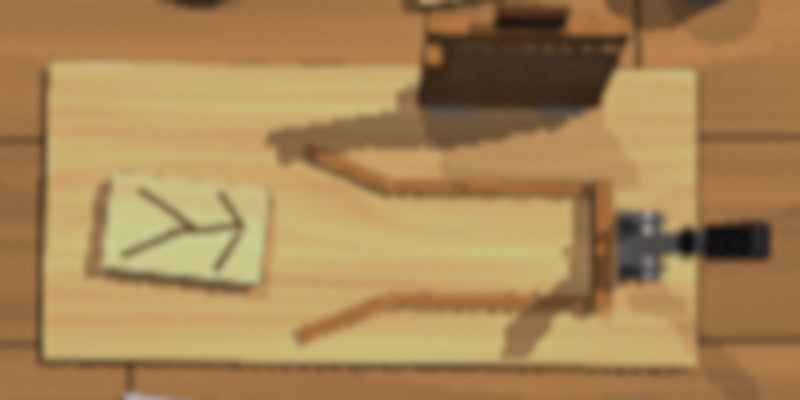

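The crop confirms it: the plain carved block lies on the base board at crop (183,232), left of the mouth. The lid stands open at (520,60) and the clamp leans outwards at (740,240). Next I'll fit the press pose and write a move helper.

```bash
cat >> h.py <<'E'
def rel(x,y,z,yaw=None,s=None,cmd=None):
    "tool-frame shift mm + spin deg to world pos (m); yaw = direction (deg) of closing axis in world, mod 180"
    s=s or get_state(); M=R.from_rotvec(s["tool_rot"]).as_matrix()
    d=M.T@(np.array([x,y,z])-s["position"])*1000
    cur=np.degrees(np.arctan2(M[1,1],M[0,1]))
    sp=0 if yaw is None else -((yaw-cur+90)%180-90)
    return d.round(1),round(sp,1),"closing yaw now %.1f"%cur
E
cat > fit.py <<'E'
from h import *
z=np.load("top0.npz"); im,P=z["im"],z["P"]; Z=P[...,2]
near=[];far=[];left=[]
for u in range(250,415,3):
    c=P[:,u]; k=np.where((c[:,2]>.0085)&(c[:,2]<.02)&(np.arange(400)<252)&(np.arange(400)>165))[0]
    if len(k): near.append(c[k[-1],:2]); far.append(c[k[0],:2])
for v in range(180,240,3):
    c=P[v]; k=np.where((c[:,2]>.0085)&(c[:,2]<.02)&(np.arange(640)>225))[0]; left.append(c[k[0],:2])
near,left=np.array(near)*1e3,np.array(left)*1e3
a=np.polyfit(near[:,1],near[:,0],1); b=np.polyfit(left[:,0],left[:,1],1)
print("near x=",a,np.std(near[:,0]-np.polyval(a,near[:,1])),"left y=",b)
# press yaw t: press y dir=( -sin t, cos t): dx/dy=-tan t ; corner (-85,330)
t=-np.arctan(a[0]); print("yaw deg",np.degrees(t),np.degrees(np.arctan(b[0])))
A=np.array([[1,-a[0]],[-b[0],1]]); cor=np.linalg.solve(A,[a[1],b[1]])
Rz=np.array([[np.cos(t),-np.sin(t)],[np.sin(t),np.cos(t)]])
print("corner",cor,"origin",cor-Rz@[-85,330])
# rails/stop from depth: z 19..40 region right of block
m=(Z>.0195)&(Z<.028); m[:, :310]=0; m[:,400:]=0; m[:185]=0; m[:236]&=True; m[240:]=0
q=P[m]*1e3; 
for lo,hi in((-70,-20),(-20,30),(30,60)):
    s=q[(q[:,1]>lo)&(q[:,1]<hi)]; 
    for nm,k in(("lowx",s[:,0]<480),("highx",s[:,0]>480)): print(lo,nm,np.percentile(s[k,0],[5,50,95]).round(1),k.sum())
s=P[(Z>.031)&(Z<.040)&(np.abs(P[...,0]-.48)<.03)&(P[...,1]<-.05)&(P[...,1]>-.1)]*1e3; print("stop y",np.percentile(s[:,1],[2,50,98]))
cl=P[(Z>.16)&(Z<.25)&(np.abs(P[...,0]-.48)<.03)&(P[...,1]<-.1)&(P[...,1]>-.2)]*1e3; print("clamp x",cl[:,0].mean())
E
python3 fit.py; python3 - <<'E'
from h import *
print(rel(.495,.205,.13,-6.5)); print(R.from_rotvec(get_state()["tool_rot"]).as_matrix().round(3))
E
```

```text
near x= [1.79317188e-02 3.99533068e+02] 0.9224230112118154 left y= [-1.92195093e-02  3.14193507e+02]
yaw deg -1.0273017057608558 -1.101061207969351
corner [405.02750928 306.40907661] origin [484.0973308 -25.0618321]
-70 lowx [437.4 440.4 446. ] 63
-70 highx [518.6 521.7 537.9] 62
-20 lowx [440.5 443.4 446.3] 50
-20 highx [518.8 524.4 549. ] 73
30 lowx [440.8 443.6 446.5] 32
30 highx [519.1 523.3 528. ] 40
stop y [-95.79279108 -83.4234246  -77.40602836]
clamp x 479.89490863761307
(array([-351.7, -245.3,  106. ]), np.float64(70.0), 'closing yaw now 63.5')
[[-0.895  0.446 -0.001]
 [ 0.446  0.895 -0.002]
 [-0.    -0.002 -1.   ]]
```

>>> arm_command(
  motion=[
    [87,-30,-20,0,0],
    [87,-65,-45,0,0],
    [87,-100,-70,0,0],
    [87,-135,-95,0,0],
    [87,-170,-118,0,0],
  ],
)

```text
time: 0.52
position: [0.3874, 0.4021, 0.2361]
tool_rot: [-0.718, -3.058, 0.001]
ft_force: [0.0, 0.9, -0.1]
grip_width: 1.0
grip_force: 0.0
```

>>> arm_command(
  motion=[
    [87,-34,-24,0,0],
    [87,-68,-48,0,0],
    [87,-102,-72,0,0],
    [87,-136,-96,0,0],
    [87,-165,-118,0,0],
  ],
)

```text
time: 0.93
position: [0.4833, 0.2219, 0.2364]
tool_rot: [0.721, 3.057, -0.001]
ft_force: [1.8, 0.6, -0.4]
grip_width: 1.002
grip_force: 0.0
```

>>> arm_command(
  motion=[
    [87,0,0,0,7],
    [87,0,0,0,14],
    [87,0,0,0,21],
    [87,0,0,0,28],
    [87,0,0,0,35],
  ],
)

```text
time: 1.35
position: [0.482, 0.2248, 0.2361]
tool_rot: [-1.614, -2.695, 0.001]
ft_force: [1.0, 0.2, -0.2]
grip_width: 0.995
grip_force: 0.0
```

>>> arm_command(
  motion=[
    [87,0,0,0,7],
    [87,0,0,0,14],
    [87,0,0,0,21],
    [87,0,0,0,28],
    [87,0,0,0,35],
  ],
)

```text
time: 1.77
position: [0.482, 0.2249, 0.2361]
tool_rot: [-2.349, -2.086, 0.001]
ft_force: [-0.3, -1.0, -0.4]
grip_width: 1.003
grip_force: 0.0
```

```bash
python3 -c "
from h import *
print(rel(.495,.205,.10,-6.5),rel(.495,.205,.042,-6.5),get_state()['position'],get_state()['time'])"
```

```text
(array([-18.2,  15.4, 136.1]), np.float64(-0.3), 'closing yaw now -6.8') (array([-18.2,  15.4, 194.1]), np.float64(-0.3), 'closing yaw now -6.8') [0.48197553 0.22493368 0.23611857] 1.7667
```

>>> arm_command(
  motion=[
    [87,-18,15,30,0],
    [87,-18,15,60,0],
    [87,-18,15,95,0],
    [87,-18,15,125,0],
    [87,-18,15,155,0],
  ],
)

```text
time: 2.18
position: [0.4946, 0.2051, 0.0797]
tool_rot: [-2.343, -2.092, 0.001]
ft_force: [0.5, 0.0, 0.2]
grip_width: 1.0
grip_force: 0.0
```

>>> arm_command(
  motion=[
    [87,0,0,15,0],
    [87,0,0,30,0],
    [87,0,0,39,0],
    [87,0,0,39,0],
  ],
)

```text
time: 2.52
position: [0.4934, 0.2047, 0.0403]
tool_rot: [-2.342, -2.092, 0.007]
ft_force: [-0.6, -1.0, 0.2]
grip_width: 0.995
grip_force: 0.0
```

>>> arm_command(
  motion=[
    [60,0,0,0,0],
    [60,0,0,0,0],
    [60,0,0,0,0],
    [60,0,0,0,0],
    [60,0,0,0,0],
  ],
  newtons=15,
)

```text
time: 2.93
position: [0.4956, 0.2059, 0.0435]
tool_rot: [2.343, 2.093, 0.002]
ft_force: [-1.1, -1.5, 2.7]
grip_width: 0.756
grip_force: 15.0
```

```bash
python3 -c "
from h import *
s=get_state();print(s['grip_width']*87,s['grip_force'],s['ft_force'])
c,n=np.cos(np.radians(-1)),np.sin(np.radians(-1))
p=np.array([.483,-.0245])+np.array([[c,-n],[n,c]])@[0,.125];print(p)
print(rel(*p,.042,-1))"
```

```text
65.77705599017321 15.00095084309578 [-1.05433417 -1.54074164  2.65405814]
[0.48518155 0.10048096]
(array([-105.9,    1.5,    1.4]), np.float64(-5.5), 'closing yaw now -6.5')
```

>>> arm_command(
  motion=[
    [60,-5,-1,0,-3],
    [60,-20,-3,0,-5],
    [60,-40,-2,0,-5],
    [60,-60,-1,0,-5.5],
    [60,-80,1,0,-5.5],
  ],
)

```text
time: 3.35
position: [0.4877, 0.1263, 0.0436]
tool_rot: [2.238, 2.204, 0.004]
ft_force: [0.1, 1.4, 2.2]
grip_width: 0.754
grip_force: 15.0
```

>>> arm_command(
  motion=[
    [60,-13,0,0,0],
    [60,-26,0,0,0],
    [60,-26,0,0,0],
  ],
)

```text
time: 3.6
position: [0.484, 0.1004, 0.0431]
tool_rot: [-2.238, -2.197, 0.003]
ft_force: [-8.0, 0.5, 8.2]
grip_width: 0.763
grip_force: 14.8
```

```bash
python3 - <<'E'
from h import *
s=get_state();print(s['position'],s['grip_width']*87,s['ft_force'],rel(.4852,.1005,.042,-1))
im,d,P=snap("top"); save(im[155:255,230:430],"pics/c2.png",4)
E
```

```text
[0.4840161  0.10039463 0.04307774] 66.42092324232894 [-8.04016157  0.49351456  8.16378924] (array([0.1, 1.2, 1.1]), np.float64(-0.1), 'closing yaw now -1.1')
```

View pics/c2.png

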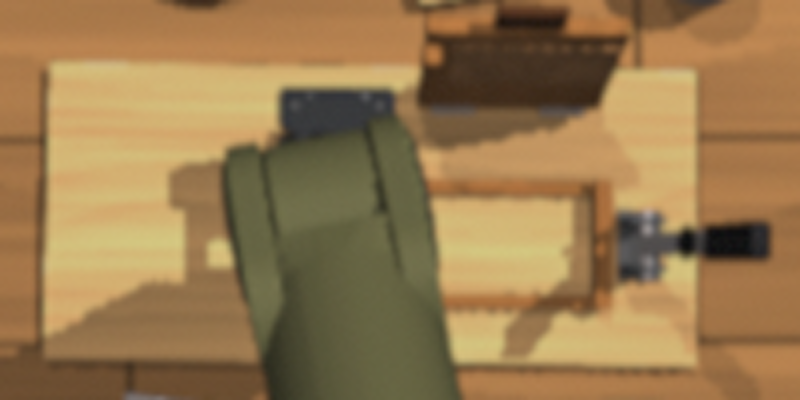

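The gripper carries the block straight at the mouth (crop 320,200); the view under the arm is hidden. The -8 N sideways force shows the block touching the far rail, so it is inside the channel. I'll release it and push from behind.

>>> arm_command(
  motion=[
    [87,0,0,0,0],
    [87,0,0,0,0],
    [87,0,0,0,0],
    [87,0,0,-30,0],
    [87,0,0,-60,0],
  ],
)

```text
time: 4.07
position: [0.4855, 0.0992, 0.1018]
tool_rot: [-2.24, -2.202, 0.006]
ft_force: [1.0, -0.3, -0.0]
grip_width: 0.98
grip_force: 0.0
```

>>> arm_command(
  motion=[
    [87,20,0,-10,0],
    [87,50,0,-10,0],
    [87,85,0,-10,0],
    [40,85,0,-10,0],
    [0,85,0,-10,0],
  ],
)

```text
time: 4.48
position: [0.4882, 0.1872, 0.1127]
tool_rot: [2.235, 2.208, 0.001]
ft_force: [0.3, -1.1, 0.1]
grip_width: 0.916
grip_force: 0.0
```

>>> arm_command(
  motion=[
    [0,0,0,0,-7],
    [0,0,0,0,-14],
    [0,0,0,0,-21],
    [0,0,0,0,-28],
    [0,0,0,0,-35],
  ],
)

```text
time: 4.9
position: [0.4886, 0.1832, 0.1124]
tool_rot: [1.468, 2.777, -0.001]
ft_force: [0.1, 0.3, 0.3]
grip_width: 0.554
grip_force: 0.0
```

>>> arm_command(
  motion=[
    [0,0,0,0,-7],
    [0,0,0,0,-14],
    [0,0,0,0,-21],
    [0,0,0,0,-28],
    [0,0,0,0,-35],
  ],
)

```text
time: 5.32
position: [0.4886, 0.1832, 0.1124]
tool_rot: [0.565, 3.09, -0.001]
ft_force: [0.4, -0.1, -0.7]
grip_width: 0.172
grip_force: 0.0
```

>>> arm_command(
  motion=[
    [0,0,0,0,-7],
    [0,0,0,0,-14],
    [0,0,0,0,-20],
    [0,0,0,0,-20],
  ],
)

```text
time: 5.65
position: [0.4886, 0.1833, 0.1125]
tool_rot: [0.025, 3.141, -0.001]
ft_force: [0.5, 1.1, 0.6]
grip_width: 0.007
grip_force: 0.0
```

```bash
cat >> h.py <<'E'
def W(px,py):
    c,n=np.cos(np.radians(-1)),np.sin(np.radians(-1)); return np.array([.4825,-.0245])+np.array([[c,-n],[n,c]])@[px/1e3,py/1e3]
E
python3 - <<'E'
from h import *
s=get_state(); print(s['joint_positions'].round(2),s['position'],s['grip_width'],s['time'])
print(rel(*W(0,208),.036,89))
im,d,P=snap("top"); Z=P[...,2]
m=(Z>.030)&(Z<.045)&(P[...,1]<.2)&(P[...,1]>-.05)&(abs(P[...,0]-.48)<.05)
q=P[m]*1e3; r=cv2.minAreaRect(q[:,:2].astype(np.float32)); print(r,m.sum())
save(im[155:255,230:430],"pics/c3.png",4)
E
```

```text
[-0.52  0.15  0.12  1.92 -0.02  1.07  1.16] [0.488572   0.18328116 0.1124723 ] 0.0073595821238274075 5.65
(array([ 2.5,  0.2, 76.5]), np.float64(0.1), 'closing yaw now 89.1')
((485.6187438964844, 95.94466400146484), (64.45304870605469, 98.92644500732422), 1.7732023000717163) 384
```

>>> arm_command(
  motion=[
    [0,2,0,25,0],
    [0,3,0,50,0],
    [0,3,0,68,0],
    [0,3,0,76,0],
    [0,3,0,76,0],
  ],
)

```text
time: 6.12
position: [0.4838, 0.1837, 0.0347]
tool_rot: [-0.03, -3.138, 0.003]
ft_force: [-0.6, -0.8, 0.1]
grip_width: 0.007
grip_force: 0.0
```

>>> arm_command(
  motion=[
    [0,0,-12,0,0],
    [0,0,-24,0,0],
    [0,0,-36,0,0],
    [0,0,-48,0,0],
    [0,1,-60,0,0],
  ],
)

```text
time: 6.53
position: [0.484, 0.1235, 0.0376]
tool_rot: [0.028, 3.139, 0.001]
ft_force: [0.2, 1.3, 0.8]
grip_width: 0.005
grip_force: 0.6
```

>>> arm_command(
  motion=[
    [0,0,-12,0,0],
    [0,0,-24,0,0],
    [0,0,-36,0,0],
    [0,0,-48,0,0],
    [0,1,-58,0,0],
  ],
)

```text
time: 6.95
position: [0.4813, 0.0654, 0.0366]
tool_rot: [0.027, 3.141, -0.0]
ft_force: [0.5, 0.7, 0.3]
grip_width: 0.005
grip_force: 0.5
```

```bash
python3 - <<'E'
from h import *
s=get_state(); print(s['position'],s['ft_force'],rel(*W(0,70),.036,89))
im,d,P=snap("top"); Z=P[...,2]
save(im[155:255,230:430],"pics/c3.png",4)
E
```

```text
[0.48125345 0.06537592 0.03656477] [0.46854777 0.73187412 0.34505304] (array([ -2.8, -19.8,   0.6]), np.float64(-0.0), 'closing yaw now 89.0')
```

View pics/c3.png

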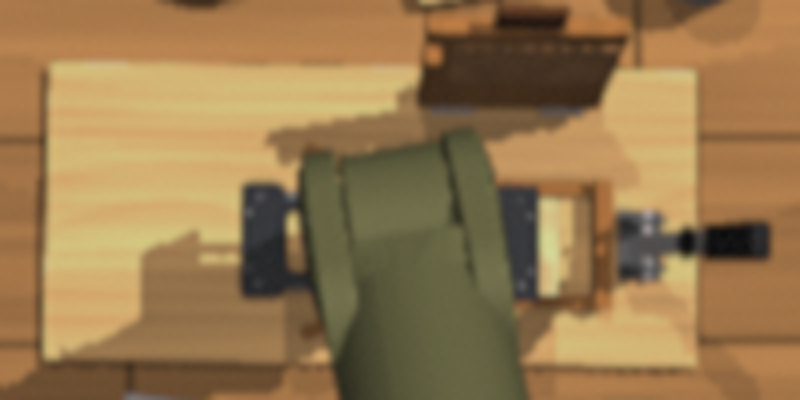

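The block is hidden beneath the gripper (crop 520,240), between the rails and short of the stop. I'll push gently until the stop shows up in the force.

>>> arm_command(
  motion=[
    [0,-2,-5,0,0],
    [0,-2,-9,0,0],
    [0,-2,-13,0,0],
    [0,-2,-16,0,0],
    [0,-2,-16,0,0],
  ],
)

```text
time: 7.42
position: [0.4828, 0.0504, 0.0364]
tool_rot: [-0.027, -3.141, 0.001]
ft_force: [-0.3, 0.2, -0.3]
grip_width: 0.004
grip_force: 0.0
```

>>> arm_command(
  motion=[
    [0,0,-1,0,0],
    [0,0,-2,0,0],
    [0,0,-3,0,0],
    [0,0,-3,0,0],
  ],
)

```text
time: 7.75
position: [0.4828, 0.0479, 0.0365]
tool_rot: [-0.026, -3.141, 0.0]
ft_force: [-0.3, 0.4, 0.2]
grip_width: 0.004
grip_force: 0.0
```

>>> arm_command(
  motion=[
    [0,0,-1,0,0],
    [0,0,-2,0,0],
    [0,0,-3,0,0],
    [0,0,-4,0,0],
    [0,0,-4,0,0],
  ],
)

```text
time: 8.17
position: [0.4827, 0.0436, 0.0366]
tool_rot: [-0.027, -3.141, 0.0]
ft_force: [0.3, 0.0, -0.6]
grip_width: 0.003
grip_force: 0.0
```

>>> arm_command(
  motion=[
    [0,0,-1,0,0],
    [0,0,-2,0,0],
    [0,0,-2,0,0],
  ],
)

```text
time: 8.42
position: [0.4828, 0.0417, 0.0366]
tool_rot: [0.027, 3.141, -0.0]
ft_force: [1.0, -0.0, -0.8]
grip_width: 0.007
grip_force: 0.0
```

>>> arm_command(
  motion=[
    [0,0,-1,0,0],
    [0,0,-2,0,0],
    [0,0,-3,0,0],
    [0,0,-3,0,0],
  ],
)

```text
time: 8.75
position: [0.4829, 0.0398, 0.0366]
tool_rot: [0.026, 3.141, 0.002]
ft_force: [0.4, 3.4, -1.0]
grip_width: 0.005
grip_force: 1.7
```

>>> arm_command(
  motion=[
    [0,0,-1,0,0],
    [0,0,-2,0,0],
    [0,0,-2,0,0],
  ],
)

```text
time: 9.0
position: [0.4829, 0.0397, 0.0368]
tool_rot: [0.024, 3.141, 0.005]
ft_force: [0.9, 7.3, -0.5]
grip_width: 0.008
grip_force: 3.9
```

```bash
python3 - <<'E'
from h import *
s=get_state(); print(s['position'],s['ft_force'])
im,d,P=snap("top"); Z=P[...,2]; np.savez("top4.npz",im=im,P=P)
im,d,P=snap("scene"); save(im[170:260,200:400],"pics/c4.png",4)
E
```

```text
[0.48287541 0.03971591 0.03676897] [ 0.90424971  7.30902955 -0.51252457]
```

View pics/c4.png

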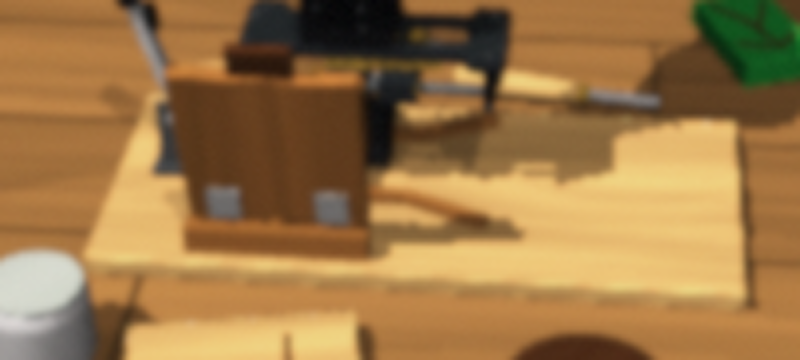

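The fingers (380,130) press behind the block with 7 N and no further motion, so it is against the stop. I'll back off, rise and verify.

>>> arm_command(
  motion=[
    [0,0,10,0,0],
    [0,0,25,0,0],
    [0,0,50,-30,0],
    [0,0,80,-65,0],
    [0,0,110,-100,0],
  ],
)

```text
time: 9.52
position: [0.4838, 0.141, 0.1305]
tool_rot: [-0.029, -3.14, 0.003]
ft_force: [0.8, 0.3, 0.0]
grip_width: 0.006
grip_force: 0.0
```

>>> arm_command(
  motion=[
    [0,0,30,-35,0],
    [0,0,50,-70,0],
    [0,0,50,-105,0],
    [0,0,50,-120,0],
    [0,0,50,-120,0],
  ],
)

```text
time: 9.93
position: [0.4875, 0.1922, 0.2548]
tool_rot: [0.025, 3.133, 0.004]
ft_force: [0.4, -0.0, -0.3]
grip_width: 0.008
grip_force: 0.0
```

```bash
python3 - <<'E'
from h import *
s=get_state(); print(s['position'],s['ft_force'],s['time'])
im,d,P=snap("top"); np.savez("top5.npz",im=im,P=P); Z=P[...,2]
m=(Z>.0345)&(Z<.045)&(P[...,1]<.08)&(P[...,1]>-.09)&(abs(P[...,0]-.482)<.045)
q=P[m]*1e3; print(cv2.minAreaRect(q[:,:2].astype(np.float32)),q[:,1].max(),m.sum())
# wood-colour split: block rear edge at y, expect W(0,55)
print("expected centre",W(0,0),"rear",W(0,55))
m=(Z>.05)&(Z<.25)&(P[...,0]>.565)&(P[...,0]<.66)&(P[...,1]>-.09)&(P[...,1]<.05)
q=P[m]*1e3; 
for a,b in((60,90),(90,120),(120,150),(150,175),(175,185),(185,230)):
    k=(q[:,2]>a)&(q[:,2]<b); print(a,b,k.sum(),q[k,0].min().round() if k.any() else'',q[k,0].max().round() if k.any() else'',q[k,1].min().round() if k.any() else '',q[k,1].max().round() if k.any() else '')
i,dd,S=snap("scene"); m=(S[...,2]>.06)&(S[...,0]>.56)&(S[...,0]<.68)&(S[...,1]>-.09)&(S[...,1]<.05)
q=S[m]*1e3
for a in range(60,220,20):
    k=(q[:,2]>a)&(q[:,2]<a+20); print("outer",a+10,np.median(q[k,0]).round(1) if k.any() else '',k.sum())
save(im[155:255,230:430],"pics/c5.png",4)
E
```

```text
[0.48754623 0.19216944 0.25477188] [ 0.38443333 -0.00987481 -0.3208289 ] 9.9333
((482.6157531738281, -28.545089721679688), (119.73722839355469, 88.6692886352539), 89.19749450683594) 31.367885938158263 934
expected centre [ 0.4825 -0.0245] rear [0.48345988 0.03049162]
60 90 162 579.0 588.0 -80.0 33.0
90 120 164 577.0 602.0 -80.0 45.0
120 150 211 581.0 603.0 -81.0 45.0
150 175 272 588.0 620.0 -81.0 44.0
175 185 183 606.0 619.0 -81.0 42.0
185 230 92 612.0 623.0 -40.0 2.0
outer 70 591.3 227
outer 90 595.9 230
outer 110 600.7 236
outer 130 605.7 254
outer 150 610.7 273
outer 170 614.9 318
outer 190 617.2 134
outer 210 617.7 38
```

View pics/c5.png

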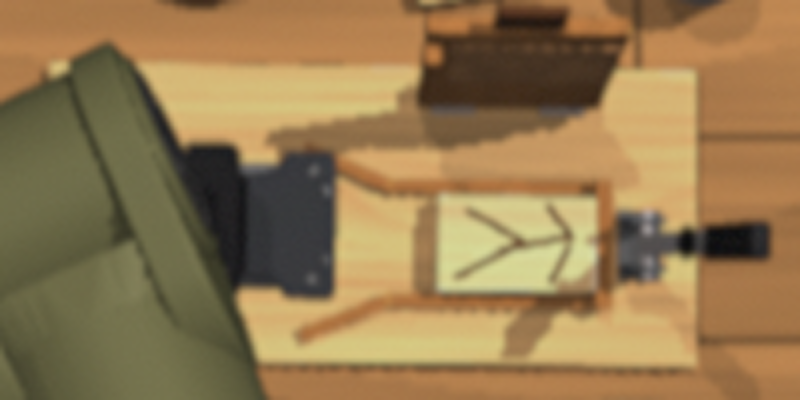

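The block sits squarely against the stop: crop (437..600, 190..292), measured rear edge y 31.4 against 30.5 mm expected. The lid leans back at about 1.8 rad (outer face slope 0.235). Next I'll go around behind the lid.

>>> arm_command(
  motion=[
    [0,-34,0,0,0],
    [0,-68,0,0,0],
    [0,-102,0,0,0],
    [0,-136,0,0,0],
    [0,-168,0,0,0],
  ],
)

```text
time: 10.45
position: [0.654, 0.1871, 0.247]
tool_rot: [-0.028, -3.138, 0.004]
ft_force: [-0.4, 0.2, -0.3]
grip_width: 0.004
grip_force: 0.0
```

>>> arm_command(
  motion=[
    [0,0,-38,0,0],
    [0,0,-76,0,0],
    [0,0,-114,0,0],
    [0,0,-152,0,0],
    [0,0,-190,0,0],
  ],
)

```text
time: 10.87
position: [0.6487, -0.0042, 0.247]
tool_rot: [-0.028, -3.137, 0.002]
ft_force: [-0.3, -0.2, 0.0]
grip_width: 0.004
grip_force: 0.0
```

```bash
python3 -c "
from h import *
print(get_state()['position'],rel(.655,0,.178,89),get_state()['joint_positions'].round(2))"
```

```text
[ 0.64865817 -0.00423336  0.24702512] (array([-6.6,  4.4, 69. ]), np.float64(-0.0), 'closing yaw now 89.0') [-0.23  0.32  0.24  1.44 -0.08  1.39  1.57]
```

>>> arm_command(
  motion=[
    [0,-7,4,25,0],
    [0,-7,4,50,0],
    [0,-7,4,68,0],
    [0,-7,4,68,0],
  ],
)

```text
time: 11.2
position: [0.6529, 0.0014, 0.1745]
tool_rot: [-0.028, -3.129, 0.002]
ft_force: [-1.0, 0.7, -0.8]
grip_width: 0.005
grip_force: 0.0
```

>>> arm_command(
  motion=[
    [0,8,0,0,0],
    [0,16,0,0,0],
    [0,24,0,0,0],
    [0,32,0,0,0],
    [0,40,0,0,0],
  ],
)

```text
time: 11.62
position: [0.6177, 0.003, 0.184]
tool_rot: [0.026, 3.137, 0.001]
ft_force: [2.2, 0.1, 1.8]
grip_width: 0.003
grip_force: 1.2
```

>>> arm_command(
  motion=[
    [0,7,0,2,0],
    [0,14,0,4,0],
    [0,21,0,6,0],
    [0,21,0,6,0],
  ],
)

```text
time: 11.95
position: [0.5944, 0.0034, 0.1755]
tool_rot: [-0.026, -3.14, -0.0]
ft_force: [-0.4, -0.1, 0.5]
grip_width: 0.005
grip_force: 0.0
```

>>> arm_command(
  motion=[
    [0,11,0,3,0],
    [0,21,0,5,0],
    [0,31,0,7,0],
    [0,41,0,10,0],
    [0,51,0,13,0],
  ],
)

```text
time: 12.37
position: [0.5448, 0.0042, 0.1628]
tool_rot: [0.026, 3.141, 0.0]
ft_force: [1.4, -0.1, 0.8]
grip_width: 0.006
grip_force: 1.1
```

>>> arm_command(
  motion=[
    [0,8,0,3,0],
    [0,15,0,7,0],
    [0,22,0,11,0],
    [0,29,0,15,0],
    [0,35,0,20,0],
  ],
)

```text
time: 12.78
position: [0.5096, 0.0047, 0.1424]
tool_rot: [0.026, 3.141, 0.0]
ft_force: [1.2, -0.5, 0.6]
grip_width: 0.005
grip_force: 0.8
```

```bash
python3 - <<'E'
from h import *
s=get_state(); print(s['position'],s['ft_force'],s['time'])
i,d,S=snap("scene"); m=(S[...,2]>.06)&(S[...,0]>.46)&(S[...,0]<.62)&(S[...,1]>-.075)&(S[...,1]<-.03)
q=S[m]*1e3
for a in range(470,610,20):
    k=(q[:,0]>a)&(q[:,0]<a+20); print(a+10,np.median(q[k,2]).round(1) if k.any() else '',k.sum())
E
```

```text
[0.50955062 0.00474458 0.14238945] [ 1.24450764 -0.51197106  0.56977659] 12.7833
480 145.0 145
500 130.7 200
520 117.0 272
540 219.5 415
560 72.2 165
580 62.3 22
600  0
```

>>> arm_command(
  motion=[
    [0,8,0,6,0],
    [0,15,0,14,0],
    [0,22,0,22,0],
    [0,28,0,32,0],
    [0,33,0,42,0],
  ],
)

```text
time: 13.25
position: [0.476, 0.0053, 0.0997]
tool_rot: [-0.026, -3.141, -0.0]
ft_force: [1.4, 1.2, 1.6]
grip_width: 0.005
grip_force: 0.6
```

>>> arm_command(
  motion=[
    [0,2,0,6,0],
    [0,4,0,12,0],
    [0,6,0,18,0],
    [0,7,0,23,0],
    [0,7,0,27,0],
  ],
)

```text
time: 13.67
position: [0.4696, 0.0053, 0.0731]
tool_rot: [-0.026, -3.14, 0.0]
ft_force: [-0.8, 0.1, 1.2]
grip_width: 0.006
grip_force: 0.6
```

>>> arm_command(
  motion=[
    [0,0,0,3,0],
    [0,0,0,6,0],
    [0,0,0,8,0],
    [0,0,0,8,0],
  ],
)

```text
time: 14.0
position: [0.4703, 0.0054, 0.0673]
tool_rot: [-0.026, -3.141, -0.0]
ft_force: [-6.4, 0.0, 14.0]
grip_width: 0.007
grip_force: 6.8
```

>>> arm_command(
  motion=[
    [0,0,0,1,0],
    [0,0,0,2,0],
    [0,0,0,2,0],
    [0,0,0,2,0],
  ],
)

```text
time: 14.33
position: [0.4703, 0.0054, 0.0671]
tool_rot: [-0.027, -3.141, -0.001]
ft_force: [-11.0, -0.2, 26.8]
grip_width: 0.007
grip_force: 13.8
```

>>> arm_command(
  motion=[
    [0,0,0,-30,0],
    [0,0,0,-65,0],
    [0,0,0,-100,0],
    [0,0,0,-140,0],
    [0,0,0,-180,0],
  ],
)

```text
time: 14.75
position: [0.4699, 0.0053, 0.2455]
tool_rot: [0.026, 3.141, 0.0]
ft_force: [1.6, -0.2, 0.5]
grip_width: 0.006
grip_force: 0.0
```

```bash
python3 - <<'E'
from h import *
s=get_state(); print(s['position'],s['ft_force'],s['time'])
for n in("scene","top"):
  i,d,S=snap(n); m=(S[...,2]>.045)&(S[...,2]<.075)&(S[...,0]>.44)&(S[...,0]<.565)&(S[...,1]>-.07)&(S[...,1]<.035)
  q=S[m]; A=np.c_[q[:,:2],np.ones(len(q))]; c=np.linalg.lstsq(A,q[:,2],rcond=None)[0]; print(n,len(q),c.round(3),np.median(q[:,2]))
  m=(S[...,2]>.07)&(S[...,2]<.23)&(abs(S[...,0]-.481)<.03)&(S[...,1]>-.19)&(S[...,1]<-.095); q=S[m]*1e3
  for a in range(80,220,20):
    k=(q[:,2]>a)&(q[:,2]<a+20); print("clamp",a+10,np.percentile(q[k,1],[5,50,95]).round() if k.any() else '',np.median(q[k,0]).round() if k.any() else '')
print(rel(.4805,-.20,.26,89))
E
```

```text
[0.469922   0.00529688 0.24550074] [ 1.58884204 -0.2452912   0.47021398] 14.75
scene 868 [0.003 0.001 0.054] 0.0552376422253793
clamp 90 [-118. -111. -107.] 485.0
clamp 110 [-124. -118. -114.] 483.0
clamp 130 [-130. -123. -116.] 485.0
clamp 150 [-136. -127. -118.] 485.0
clamp 170 [-143. -134. -128.] 488.0
clamp 190 [-149. -139. -134.] 488.0
clamp 210 [-153. -145. -140.] 485.0
top 248 [0.013 0.004 0.045] 0.05259548730005248
clamp 90  
clamp 110  
clamp 130  
clamp 150  
clamp 170  
clamp 190  
clamp 210 [-157. -151. -145.] 480.0
(array([  -9.7, -205.5,   -9.3]), np.float64(0.0), 'closing yaw now 89.0')
```

The lid is flat (fitted slope 0.003, top 53–55 mm). The clamp still leans outwards at about 1.83 rad, tip near y -0.15, z 0.21. Next I'll go beyond it.

>>> arm_command(
  motion=[
    [0,-3,0,-15,0],
    [0,-5,-35,-20,0],
    [0,-7,-70,-20,0],
    [0,-9,-105,-20,0],
    [0,-10,-140,-20,0],
  ],
)

```text
time: 15.27
position: [0.4781, -0.1362, 0.2637]
tool_rot: [0.025, 3.14, -0.0]
ft_force: [1.6, -0.2, 1.1]
grip_width: 0.003
grip_force: 0.0
```

>>> arm_command(
  motion=[
    [0,0,-30,0,0],
    [0,0,-60,0,0],
    [0,0,-62,35,0],
    [0,0,-62,70,0],
    [0,0,-62,75,0],
  ],
)

```text
time: 15.68
position: [0.4733, -0.1963, 0.183]
tool_rot: [-0.029, -3.133, -0.003]
ft_force: [-1.4, 0.3, -0.7]
grip_width: 0.004
grip_force: 0.0
```

```bash
python3 -c "
from h import *
print(get_state()['position'],rel(.4805,-.1235,.193,89),get_state()['ft_force'])"
```

```text
[ 0.47327309 -0.1962704   0.1830374 ] (array([-5.8, 72.9, -9.9]), np.float64(-0.1), 'closing yaw now 88.9') [-1.4194629   0.32110958 -0.68965131]
```

>>> arm_command(
  motion=[
    [0,-5,12,-6,0],
    [0,-6,27,-7,0],
    [0,-6,42,-8,0],
    [0,-6,57,-8,0],
    [0,-6,72,-8,0],
  ],
)

```text
time: 16.1
position: [0.485, -0.1248, 0.1985]
tool_rot: [0.026, 3.139, -0.002]
ft_force: [0.2, -1.9, 1.7]
grip_width: 0.004
grip_force: 0.9
```

>>> arm_command(
  motion=[
    [0,0,10,0,0],
    [0,0,20,1,0],
    [0,0,31,2,0],
    [0,0,42,5,0],
    [0,0,53,9,0],
  ],
)

```text
time: 16.52
position: [0.4852, -0.0711, 0.1879]
tool_rot: [0.027, 3.141, 0.0]
ft_force: [0.9, -1.1, 0.0]
grip_width: 0.007
grip_force: 0.7
```

```bash
python3 -c "
from h import *
print(get_state()['position'],rel(.4815,-.033,.1574,89),rel(.482,-.009,.119,89),get_state()['ft_force'])
i,d,S=snap('scene')
m=(S[...,2]>.07)&(S[...,2]<.23)&(abs(S[...,0]-.483)<.02)&(S[...,1]>-.19)&(S[...,1]<.03); q=S[m]*1e3
for a in range(80,220,20):
    k=(q[:,2]>a)&(q[:,2]<a+20); print(a+10,np.percentile(q[k,1],[5,50,95]).round() if k.any() else '')
"
```

```text
[ 0.48516132 -0.07105413  0.18793439] (array([ 4.3, 38. , 30.5]), np.float64(0.0), 'closing yaw now 89.0') (array([ 4.3, 62. , 68.9]), np.float64(0.0), 'closing yaw now 89.0') [ 0.85615055 -1.09467194  0.00430711]
90 [-101.  -95.  -89.]
110 [-91. -86. -79.]
130 [-82. -72. -62.]
150 [-71. -64. -57.]
170 [-75. -58. -48.]
190 [-76. -60. -38.]
210 [-79. -63. -38.]
```

Clamp follows (about 1.1 rad). Continue down.

>>> arm_command(
  motion=[
    [0,2,8,5,0],
    [0,3,16,11,0],
    [0,4,24,17,0],
    [0,4,31,24,0],
    [0,4,38,31,0],
  ],
)

```text
time: 16.98
position: [0.4811, -0.0329, 0.156]
tool_rot: [-0.026, -3.141, -0.001]
ft_force: [0.2, -0.4, 1.5]
grip_width: 0.004
grip_force: 0.6
```

>>> arm_command(
  motion=[
    [0,0,6,7,0],
    [0,0,11,14,0],
    [0,0,16,22,0],
    [0,0,20,30,0],
    [0,0,24,38,0],
  ],
)

```text
time: 17.4
position: [0.4817, -0.0096, 0.1178]
tool_rot: [-0.026, -3.141, 0.0]
ft_force: [0.3, -0.3, 1.5]
grip_width: 0.003
grip_force: 0.5
```

>>> arm_command(
  motion=[
    [0,0,2,6,0],
    [0,0,4,12,0],
    [0,0,5,18,0],
    [0,0,6,24,0],
    [0,0,6,29,0],
  ],
)

```text
time: 17.82
position: [0.482, -0.0035, 0.0892]
tool_rot: [-0.026, -3.141, -0.001]
ft_force: [0.1, 0.4, 0.7]
grip_width: 0.008
grip_force: 0.5
```

>>> arm_command(
  motion=[
    [0,0,0,2,0],
    [0,0,0,4,0],
    [0,0,0,6,0],
    [0,0,0,6,0],
  ],
)

```text
time: 18.15
position: [0.482, -0.0038, 0.0853]
tool_rot: [-0.027, -3.141, -0.001]
ft_force: [-4.5, 0.3, 11.2]
grip_width: 0.004
grip_force: 5.5
```

>>> arm_command(
  motion=[
    [0,0,0,1,0],
    [0,0,0,2,0],
    [0,0,0,3,0],
    [0,0,0,3,0],
  ],
)

```text
time: 18.48
position: [0.4822, -0.0039, 0.0849]
tool_rot: [-0.027, -3.141, -0.002]
ft_force: [-12.9, 0.2, 30.7]
grip_width: 0.004
grip_force: 15.2
```

>>> arm_command(
  motion=[
    [0,0,0,-30,0],
    [0,0,0,-65,0],
    [0,0,0,-100,0],
    [0,0,30,-140,0],
    [0,0,60,-160,0],
  ],
)

```text
time: 18.9
position: [0.4841, 0.0516, 0.2429]
tool_rot: [0.037, 3.137, -0.0]
ft_force: [1.2, 1.1, -0.1]
grip_width: 0.003
grip_force: 0.0
```

>>> arm_command(
  motion=[
    [0,0,40,0,0],
    [0,0,80,0,0],
    [0,0,120,0,0],
    [0,0,160,0,0],
    [0,0,190,0,0],
  ],
)

```text
time: 19.32
position: [0.4855, 0.248, 0.2396]
tool_rot: [0.022, 3.141, 0.003]
ft_force: [0.5, -0.4, 0.1]
grip_width: 0.005
grip_force: 0.0
```

```bash
python3 - <<'E'
from h import *
s=get_state(); print(s['ft_force'],s['time'])
i,d,S=snap("top"); k=lambda c,r:None
m=(abs(S[...,0]-.481)<.006)&(S[...,2]>.05)&(S[...,2]<.12); q=S[m]*1e3
for a in range(-90,50,15):
    j=(q[:,1]>a)&(q[:,1]<a+15); print(a+7,np.median(q[j,2]).round(1) if j.any() else '',end=' | ')
m=(S[...,2]>.045)&(S[...,2]<.06)&(S[...,0]>.44)&(S[...,0]<.565)&(S[...,1]>-.07)&(S[...,1]<.035); q=S[m]
print(np.linalg.lstsq(np.c_[q[:,:2],np.ones(len(q))],q[:,2],rcond=None)[0].round(3))
save(i[130:280,200:440],"pics/c6.png",3.3)
E
```

```text
[ 0.46337974 -0.38387061  0.06921588] 19.3167
-83 66.9 | -68 67.4 | -53 67.4 | -38 66.8 | -23 67.6 | -8 69.8 | 7 69.7 | 22 69.2 | 37 69.4 | 52 53.0 | [ 0.005 -0.001  0.05 ]
```

View pics/c6.png

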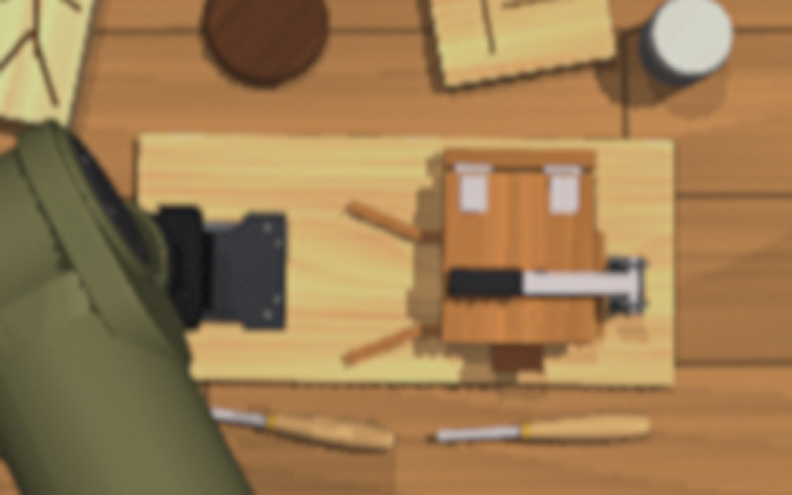

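The lid is flat (520,250), the clamp lies level over it (545,283) at a constant 67–69 mm, and the bystanders haven't moved. I'll hand it in.

```bash
python3 -c "
from bench import *
print(close_job())"
```

```text
the job is handed in; nothing more can be done
None
```

I handed the job in at about 19 s: the block is home against the stop, the pressing board is flat over it, the clamp is fully down, and the gripper is clear; no verdict came back.

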